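# Seat a printed gear in the leaf jig, swing the drill plate shut and slide the latch home

### The job

Get the reaming jig ready for drilling, working only with pushes of the fingertips: push the white gear that lies on the jig fully home into the V, then swing the hinged drill plate over and press it fully shut on top of it, then push the slide latch all the way home over the plate's edge. Do not lift the gear, and leave the other things on the bench where they are.

Things in the scene. Friction and masses are not known exactly. Their poses are not given: they have to be found in the camera images.
- jig: The jig, fixed: steel base plate 136 x 112 x 12 mm (x, y, z). Origin: centre of its underside, on the bench. x points from the open front, where the gear goes in, to the drill plate's hinge ears at the rear (x = 43 to 61 mm); y left, z up. Two smooth steel bars 12 mm high form a 90-degree V open to the front (-x). The latch's guide block is at the right edge (-y).
- seat (a point): Fixed point on the jig: where the middle of the gear is when it is fully home, touching both bars of the V. In the jig's frame at (-8, 0, 17) mm, 5 mm above the base plate's top. A gear that meets one bar first slides along it to the middle under a firm push (up to about 10 N).
- gear_mid (a point): Middle of the loose white printed gear lying flat on the base plate, 18 to 30 mm in front of its seat and up to 6 mm to either side: 53 mm across the teeth (collides as a 52 mm disc 9 mm high), hub 13 mm high, about 20 g. The point is 5 mm above its underside. The V's bars stand beside and behind it; its front edge stays free to push, at home too.
- leaf (a joint): Angle of the hinged aluminium drill plate (the leaf): 0 = shut, level over the gear; grows as it opens; 1.57 = upright; starts leaning back at 1.8 to 2.05. The hinge line runs along the jig's y. The hinge is stiff (0.11 N m): the plate stays wherever it is left and must be pushed all the way down.
- leaf_hinge (a point): Fixed point on the jig: middle of the leaf's hinge line, in the jig's frame at (52, 0, 31) mm.
- leaf_edge (a point): Middle of the leaf's free edge, on its outer face (rear face when upright, top when shut). Leaf 56 mm wide, 8 mm thick; edge 93.5 mm from the hinge line. Shut, its top is 35 mm above the bench; a bush 19 mm across stands 3.5 mm higher, 60 mm from the hinge line. A lip under the edge drops 11.5 mm, just in front of the seated gear; it jams on a gear more than a few mm short of home.
- latch (a joint): Position of the slide latch in m: 0 = fully home, its flat bolt 12 mm over the right edge of the shut leaf; 0.020 = fully back. It slides along the jig's y (home is towards +y) and needs about 2 N. The bolt passes 1.5 mm above the shut leaf: if the leaf is not fully down the two block each other.
- latch_tab (a point): Middle of the latch's upright thumb tab: 20 mm wide (jig x), 6 mm thick (jig y), 16 mm high, its foot 41.5 mm and its top 57.5 mm above the bench. In the jig's frame at x = -10 mm and y = -46 mm minus the latch's joint value. The guide block lies on its +y side, at most 4 mm above its foot. On its -y side, at the tab's height, all is free; the bolt below ends 3 mm past the tab.
- deburrer: Bystander: deburring tool, 134 x 15 x 15 mm, lying left of the jig (its length roughly along jig x). Origin: centre of its underside.
- jar: Bystander: screw jar, 47 mm across, 53 mm high, standing right of the jig. Origin: centre of its underside.
- bearing: Bystander: ball bearing, 22 mm across, 7 mm high, lying at the jig's front left corner. Origin: centre of its underside.
There are look-alikes about, which are no part of the job. What is shaped like the part that bears gear_mid but blue, turquoise or yellow is not meant.

How it is judged:
By the outcome, as a careful person would: the job done as asked, in the order asked, and still so for the second after the job is handed in, with the robot touching nothing.
It also fails if it takes over 58 s, if anything falls off the work surface, if the arm or the gripper's body presses on something with over 40 N, if the wrist force passes 120 N, or if a joint passes its speed limit or range.

### The arm

A 7-joint arm with a two-finger parallel gripper is mounted at the origin on the work surface; the furniture and walls round the work are solid. World frame = base frame: x ahead of the robot, y to its left, z up, the work surface at z = 0. Lengths are in m, angles in rad, forces in N, time in s.
With the tool pointing down it reaches from about 0.425 to 1.025 m from the base axis. Payload 9.4 kg.
Tool frame: the origin (TCP) lies at the very end of the fingers, on their centre line; the grasp point (between the pads) lies 19 mm behind it (manip.pinch_z is the distance from the TCP to the grasp point, in m); x points along the fingers, y is the direction in which the jaws open and shut, and the axes are right-handed (so a half turn about x gives the same grasp; the last joint's range is limited). The gripper opens to 85 mm and grips with 20 to 120 N. Pads are 22 mm wide; open, the fingers measure 114 mm over their backs; the gripper's body (76 mm by 85 mm) begins 54 mm behind the grasp point. The pads swing forward as they close: fully open they stand 13 mm farther back than shut.
Start: joints at [-1.394, 0.599, -0.003, 1.599, 0.002, 0.943, -0.08], TCP at [0.182, 0.702, 0.197] pointing down, gripper open.
Joint ranges: [-2.57, 2.57], [-0.35, 1.97], [-1.29, 1.29], [0.11, 2.56], [-1.05, 4.19], [0.11, 1.86], [-2.63, 2.63]. Speed limits (rad/s): [2.22, 2.22, 3.01, 3.01, 3.14, 3.14, 3.14].

### API

Orientations are given as [roll, pitch, yaw] about the fixed x, y, z axes, in that order (R = Rz(yaw) Ry(pitch) Rx(roll)).
In Python, from plant import manip, fingers, viewer, order gives the robot as it stands. The module is installed in compiled form; this text tells all that it offers. Calls block until the motion is done:
- manip.move_ptp(position, orientation): joint-space move of the TCP to a pose.
- manip.movel(position, frame=None, max_speed=0.15): straight line of the TCP; frame=None keeps the orientation; max_speed is the mean speed in m/s.
- manip.goto_joints(angles): joint-space move.
- fingers.gripper_to(opening, strength=None): finger opening in m; strength is the grip in N (None keeps the last); returns when the fingers have stopped.
- manip.sleep(seconds).
- manip.inverse_kinematics(position, orientation): joint angles nearest the present ones, or None.
- viewer.camera(name): name is "scene" or "top" or "wrist"; returns the picture (384x512x3 uint8, red, green, blue); there is no depth.
- viewer.camera_info(name): a dict with "camera_matrix" (3x3 intrinsics, pixels), "R" (3x3) and "t" (3): a world point X has camera coordinates R X + t; the wrist camera has in their place "T_tool_cam" (4x4, takes a point from camera to tool coordinates, whose origin is the TCP and whose axes are the tool frame's). Camera axes: x right, y down, z forward; pixel columns grow to the right and rows downward; lengths in m; the calibration is good to about 2 mm. The wrist camera is an equidistant fisheye: a pixel r from the principal point sees the ray r / f radians off the axis. A picture is of the moment at which its call begins: read the wrist's pose just before it. camera_info takes no time and is no camera call.
A pose or a line that the arm cannot do raises manip.Unreachable and nothing moves.
- order.hand_in(): hands the job in, once; it reports no verdict.
Readings, each from a call of its own:
- manip.current_clock(): time.
- manip.current_qpos(): joint angles.
- manip.current_joint_velocities(): joint speeds.
- manip.current_effort(): joint torques, N m.
- manip.current_tcp_pos(): TCP position.
- manip.current_ee_rot(): TCP orientation.
- manip.current_wrist_force(): force on the tool from outside, world axes, zero at the start.
- manip.current_wrist_torque(): the same for the moment, N m.
- manip.current_grip_width(): finger opening in m.
Only numpy, scipy, OpenCV 4.12 (cv2) and the standard library are available. Lean on these libraries where they do the work, as an engineer would, in place of code of your own. Each camera call takes 0.05 s, during which the arm holds its last target.

## Working session

There is one attempt and no reset: what is moved stays moved. The work goes in short steps, each a Python script; the robot and the scene stay as the last script left them, time stands still between calls to the robot, and variables do not carry over. Pictures are saved under pics/ and viewed, and the job is handed in when it is done.

```bash
mkdir -p pics; ls; python3 - <<'E'
from plant import manip, fingers, viewer, order
import cv2,numpy as np
np.set_printoptions(precision=4,suppress=True)
for n in ["scene","top","wrist"]:
    im=viewer.camera(n); cv2.imwrite(f"pics/a_{n}.png",im[:,:,::-1]); 
    i=viewer.camera_info(n); print(n,i)
print(manip.current_clock(),manip.current_tcp_pos(),manip.current_ee_rot(),manip.current_grip_width(),manip.pinch_z)
E
```

```text
pics
scene {'camera_matrix': array([[362.5229,   0.    , 258.3038],
       [  0.    , 362.5229, 188.7856],
       [  0.    ,   0.    ,   1.    ]]), 'R': array([[-0.4734, -0.8808,  0.0091],
       [-0.5685,  0.2977, -0.7669],
       [ 0.6728, -0.3682, -0.6417]]), 't': array([0.4069, 0.3242, 0.5845])}
top {'camera_matrix': array([[368.5177,   0.    , 253.5375],
       [  0.    , 368.5177, 198.5337],
       [  0.    ,   0.    ,   1.    ]]), 'R': array([[-0.0184, -0.9998,  0.0071],
       [-0.9961,  0.0177, -0.0864],
       [ 0.0863, -0.0087, -0.9962]]), 't': array([0.1678, 0.5596, 0.921 ])}
wrist {'camera_matrix': array([[297.3186,   0.    , 254.4764],
       [  0.    , 297.3186, 195.5535],
       [  0.    ,   0.    ,   1.    ]]), 'T_tool_cam': array([[ 0.0002, -0.2829,  0.9592, -0.1761],
       [ 1.    ,  0.001 ,  0.0001, -0.001 ],
       [-0.001 ,  0.9592,  0.2829, -0.0716],
       [ 0.    ,  0.    ,  0.    ,  1.    ]])}
0.15 [0.182  0.7014 0.196 ] [-1.4846  1.5696 -1.7384] 0.0855577840326138 0.0187
```

View pics/a_scene.png

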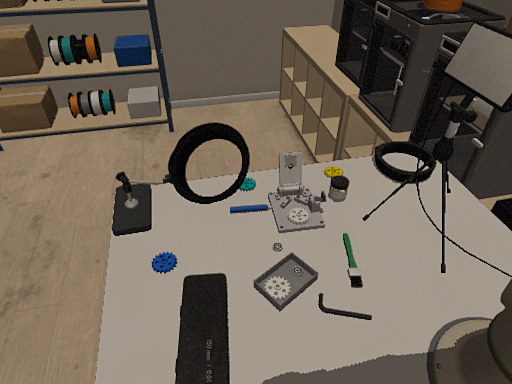

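View pics/a_top.png

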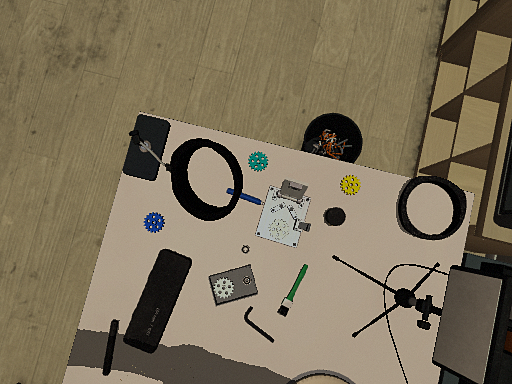

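View pics/a_wrist.png

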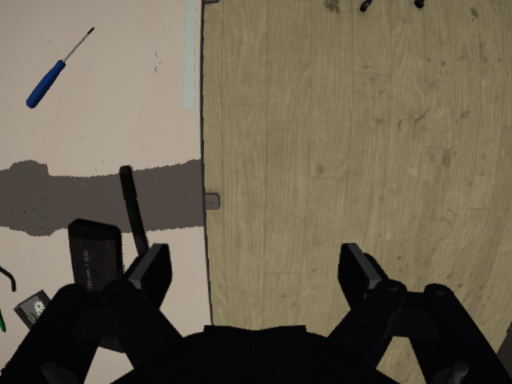

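The white gear on the jig is at top (281,230) and scene (299,215). The look-alikes are:
- White gear in the tray: top (223,288)
- Blue gear: top (154,222)
- Turquoise gear: top (258,161)
- Yellow gear: top (350,184)

By the description I choose the white one on the jig. Next I check it in a close crop.

```bash
cat > h.py <<'E'
from plant import manip, fingers, viewer, order
import cv2,numpy as np
from scipy.spatial.transform import Rotation as Rn
np.set_printoptions(precision=4,suppress=True)
def ray(n,uv):
    i=viewer.camera_info(n);d=np.linalg.inv(i["camera_matrix"])@[uv[0],uv[1],1.]
    R=i["R"];return -R.T@i["t"],R.T@d
def onz(n,uv,z):
    c,d=ray(n,uv);return c+d*(z-c[2])/d[2]
def proj(n,X):
    i=viewer.camera_info(n);p=i["camera_matrix"]@(i["R"]@np.asarray(X)+i["t"]);return p[:2]/p[2]
def wray(uv,tp,rpy):
    i=viewer.camera_info("wrist");K=i["camera_matrix"];T=i["T_tool_cam"]
    v=np.array([(uv[0]-K[0,2])/K[0,0],(uv[1]-K[1,2])/K[1,1]]);th=np.hypot(*v)
    d=np.array([*(v/th*np.sin(th)),np.cos(th)]) if th>1e-9 else np.array([0,0,1.])
    Rt=Rn.from_euler('xyz',rpy).as_matrix()
    return tp+Rt@T[:3,3],Rt@T[:3,:3]@d
def wz(uv,tp,rpy,z):
    c,d=wray(uv,tp,rpy);return c+d*(z-c[2])/d[2]
def wproj(X,tp,rpy):
    i=viewer.camera_info("wrist");K=i["camera_matrix"];T=i["T_tool_cam"]
    Rt=Rn.from_euler('xyz',rpy).as_matrix()
    p=T[:3,:3].T@(Rt.T@(np.asarray(X)-tp)-T[:3,3]);th=np.arctan2(np.hypot(p[0],p[1]),p[2]);r=np.hypot(p[0],p[1])
    return np.array([K[0,2]+K[0,0]*th*p[0]/r,K[1,2]+K[1,1]*th*p[1]/r])
def crop(im,x0,y0,w,h,s,name):
    cv2.imwrite("pics/"+name,cv2.resize(im[y0:y0+h,x0:x0+w,::-1],None,fx=s,fy=s,interpolation=cv2.INTER_CUBIC))
def st():
    print("t",round(manip.current_clock(),2),"tcp",manip.current_tcp_pos(),"rpy",manip.current_ee_rot(),"F",manip.current_wrist_force(),"q",manip.current_qpos())
E
python3 - <<'E'
from h import *
t=cv2.imread("pics/a_top.png")[:,:,::-1];s=cv2.imread("pics/a_scene.png")[:,:,::-1]
crop(t,215,160,145,100,5,"b_top.png"); crop(s,220,140,140,100,5,"b_scene.png")
for p in [(281,230),(256,238),(271,183),(308,195)]: print(p,onz("top",p,0.012))
E
```

```text
(281, 230) [0.4809 0.0883 0.012 ]
(256, 238) [0.4616 0.1531 0.012 ]
(271, 183) [0.6033 0.1113 0.012 ]
(308, 195) [0.5702 0.0158 0.012 ]
```

View pics/b_top.png

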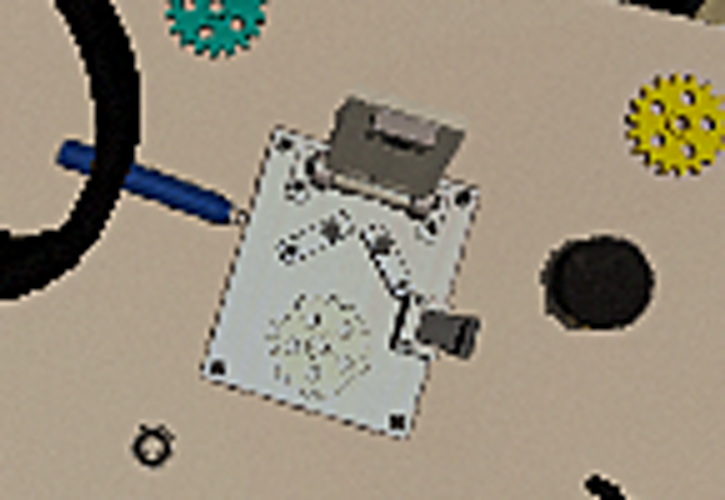

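View pics/b_scene.png

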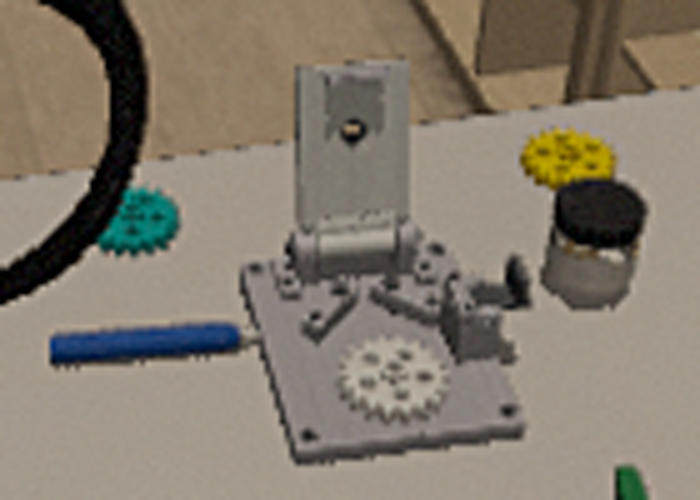

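The crops confirm it: the white gear lies on the jig's front half, at top (279,229), in front of the V. The leaf leans back at the rear, and the thumb tab is at the right. The black lamp ring at left is an obstacle. Next I measure the jig and gear from both views.

```bash
cat >> h.py <<'E'
def tri(a,b):
    (c1,d1),(c2,d2)=a,b
    d1=d1/np.linalg.norm(d1);d2=d2/np.linalg.norm(d2)
    s=np.linalg.lstsq(np.c_[d1,-d2],c2-c1,rcond=None)[0]
    p,q=c1+s[0]*d1,c2+s[1]*d2
    return (p+q)/2,np.linalg.norm(p-q)
E
python3 - <<'E'
from h import *
J=np.array([[-68,56],[-68,-56],[68,56],[68,-56]])/1e3
T=[(202,378),(408,438),(280,127),(478,187)]
S=[(300,452),(522,427),(243,268),None]
def fit(P):
    A=J[:len(P)];ca,cb=A.mean(0),P.mean(0)
    H=(A-ca).T@(P-cb);th=np.arctan2(H[0,1]-H[1,0],H[0,0]+H[1,1])
    R=np.array([[np.cos(th),-np.sin(th)],[np.sin(th),np.cos(th)]])
    t=cb-R@ca;print("pose",t,th,"res mm",1e3*np.linalg.norm(A@R.T+t-P,axis=1));return t,th
Pt=np.array([onz("top",(215+(u+.5)/5-.5,160+(v+.5)/5-.5),.012)[:2] for u,v in T])
Ps=np.array([onz("scene",(220+(p[0]+.5)/5-.5,140+(p[1]+.5)/5-.5),.012)[:2] for p in S[:3]])
a=fit(Pt);b=fit(Ps)
g=onz("top",(215+319/5,160+346/5),.023)[:2];g2=onz("scene",(220+393/5,140+378/5),.023)[:2]
for gg,(t,th) in ((g,a),(g2,b)):
    R=np.array([[np.cos(th),-np.sin(th)],[np.sin(th),np.cos(th)]]);print("gear",gg,"in jig",R.T@(gg-t))
# ring lamp left/right/near/far extreme
for (u,v),(x,y) in [((206,179),(209,163))]: print("ring",tri(ray("top",(u,v)),ray("scene",(x,y))))
for z in (0,.05,.1,.2,.3): print(z,onz("top",(243,180),z),proj("scene",onz("top",(243,180),z)))
E
```

```text
pose [0.517  0.0821] -0.30989796814955234 res mm [0.8619 1.2794 2.3774 2.1814]
pose [0.5139 0.0828] -0.3274064925994151 res mm [2.9783 3.4912 2.5953]
gear [0.483  0.0947] in jig [-0.0362  0.0016]
gear [0.4786 0.0969] in jig [-0.038  0.002]
ring (array([0.5966, 0.2638, 0.1559]), np.float64(0.0014979993135968842))
0 [0.6141 0.1843 0.    ] [240.2701 200.4518]
0.05 [0.6072 0.1834 0.05  ] [241.3881 186.843 ]
0.1 [0.6003 0.1824 0.1   ] [242.601  172.0792]
0.2 [0.5865 0.1805 0.2   ] [245.3643 138.4436]
0.3 [0.5727 0.1786 0.3   ] [248.6925  97.9311]
```

```bash
cat >> h.py <<'E'
T0=np.array([0.517,0.0821]);TH=-0.312
def Rj():
    c,s=np.cos(TH),np.sin(TH);return np.array([[c,-s],[s,c]])
def W(p): p=np.asarray(p,float)/1e3;return np.r_[Rj()@p[:2]+T0,p[2]]
def Jg(X): X=np.asarray(X);return 1e3*np.r_[Rj().T@(X[:2]-T0),X[2]]
def ori(sgn,tilt=0):
    # tool x down, jaw along sgn*jig y ; tilt rotates about jig y
    y=np.r_[Rj()@[0,sgn],0];x=np.array([0,0,-1.]);M=np.c_[x,y,np.cross(x,y)]
    if tilt: M=Rn.from_rotvec(tilt*np.r_[Rj()@[0,1],0]).as_matrix()@M
    return Rn.from_matrix(M).as_euler('xyz')
def ori2(sgn): # jaw along jig x
    y=np.r_[Rj()@[sgn,0],0];x=np.array([0,0,-1.]);return Rn.from_matrix(np.c_[x,y,np.cross(x,y)]).as_euler('xyz')
E
python3 - <<'E'
from h import *
print("tool cols start",Rn.from_euler('xyz',manip.current_ee_rot()).as_matrix())
for nm,o in (("y+",ori(1)),("y-",ori(-1)),("x+",ori2(1)),("x-",ori2(-1))):
  for p in [(-95,0,17),(-95,0,120),(-50,0,17),(120,0,100),(120,0,170),(-32,0,35),(-10,-95,48),(-10,-70,48)]:
    print(nm,p,W(p),manip.inverse_kinematics(W(p),o))
for n,uv,z in (("bearing",(215+153/5,160+447/5),.007),("jar",(215+600/5,160+283/5),.053),("tab",(215+462/5,160+338/5),.0575),("deb r end",(215+225/5,160+210/5),.01)):
    print(n,onz("top",uv,z),Jg(onz("top",uv,z)))
E
```

```text
tool cols start [[-0.0002  0.2511  0.968 ]
 [-0.0012  0.968  -0.2511]
 [-1.     -0.0012  0.0001]]
y+ (-95, 0, 17) [0.4266 0.1113 0.017 ] [-0.3687  0.6059 -0.0219  2.3787  0.0795  0.1576  0.7936]
y+ (-95, 0, 120) [0.4266 0.1113 0.12  ] [-0.4022  0.3938  0.0243  2.3073 -0.0219  0.4407  0.8988]
y+ (-50, 0, 17) [0.4694 0.0974 0.017 ] [-0.3047  0.6217 -0.0264  2.2924  0.068   0.2281  0.8663]
y+ (120, 0, 100) [0.6312 0.0453 0.1   ] [-0.1745  0.603   0.02    1.9014 -0.019   0.6373  1.1161]
y+ (120, 0, 170) [0.6312 0.0453 0.17  ] [-0.2256  0.5181  0.0956  1.8504 -0.0675  0.7762  1.1645]
y+ (-32, 0, 35) [0.4865 0.0919 0.035 ] [-0.2832  0.5949 -0.026   2.2488  0.0495  0.2983  0.9067]
y+ (-10, -95, 48) [ 0.4783 -0.0052  0.048 ] [-0.065   0.5599 -0.0604  2.2774  0.1063  0.3067  1.0412]
y+ (-10, -70, 48) [0.486  0.0185 0.048 ] [-0.1201  0.5648 -0.0492  2.2603  0.0843  0.3181  1.017 ]
y- (-95, 0, 17) [0.4266 0.1113 0.017 ] [-0.615   0.6402  0.3403  2.394  -0.9851  0.2416 -1.2497]
y- (-95, 0, 120) [0.4266 0.1113 0.12  ] [-1.0845  0.6524  1.1108  2.344  -0.9605  0.7259 -1.1351]
y- (-50, 0, 17) [0.46
[... 1811 characters left out ...]
 1.8312  0.2276  0.8116  2.4461]
x- (-32, 0, 35) [0.4865 0.0919 0.035 ] [-0.0676  0.6114 -0.3334  2.235   0.5441  0.3713  1.9723]
x- (-10, -95, 48) [ 0.4783 -0.0052  0.048 ] [ 0.14    0.5777 -0.3496  2.2644  0.5343  0.3762  2.1701]
x- (-10, -70, 48) [0.486  0.0185 0.048 ] [ 0.0934  0.5832 -0.3513  2.2467  0.5242  0.3883  2.1347]
bearing [0.4327 0.1804 0.007 ] [-110.3569   67.675     7.    ]
jar [ 0.5115 -0.043   0.053 ] [  33.1477 -120.7545   53.    ]
tab [0.4856 0.027  0.0575] [-12.991  -62.1366  57.5   ]
deb r end [0.5544 0.1409 0.01  ] [17.5001 67.4364 10.    ]<sys>:0: UserWarning: Gimbal lock detected. Setting third angle to zero since it is not possible to uniquely determine all angles.
```

Positions are consistent with the description: the gear is 28–30 mm in front of its seat, the tab's x is about -10, and the bearing and jar are clear of the push paths. I approach at short radius to keep away from the lamp ring, fingers shut, and take a wrist picture.

```bash
python3 - <<'E' 2>/dev/null
from h import *
q=np.array(manip.inverse_kinematics(W((-90,0,150)),ori(1)));print(q)
q0=q.copy();q0[0]=-1.394
manip.goto_joints(q0);st()
fingers.gripper_to(0.0,40)
manip.goto_joints(q);st();print(manip.current_grip_width())
tp,ro=manip.current_tcp_pos(),manip.current_ee_rot();im=viewer.camera("wrist");cv2.imwrite("pics/c_wrist.png",im[:,:,::-1])
print("pose",repr(tp),repr(ro))
im=viewer.camera("scene");crop(im,180,80,240,180,3,"c_scene.png")
E
```

```text
[-0.421   0.3436  0.0578  2.2706 -0.0386  0.5283  0.9255]
t 1.27 tcp [0.1523 0.42   0.1504] rpy [0.7127 1.5689 1.3727] F [-0.246   1.5865  0.184 ] q [-1.3941  0.344   0.0575  2.2681 -0.0386  0.5284  0.9242]
t 3.57 tcp [0.4311 0.1108 0.15  ] rpy [2.0541 1.5704 1.7442] F [-0.2357 -0.396   0.5656] q [-0.4223  0.3436  0.0568  2.2705 -0.0388  0.5283  0.9255]
1.7766943471376897e-06
pose array([0.4311, 0.1108, 0.15  ]) array([2.0541, 1.5704, 1.7442])
```

View pics/c_wrist.png

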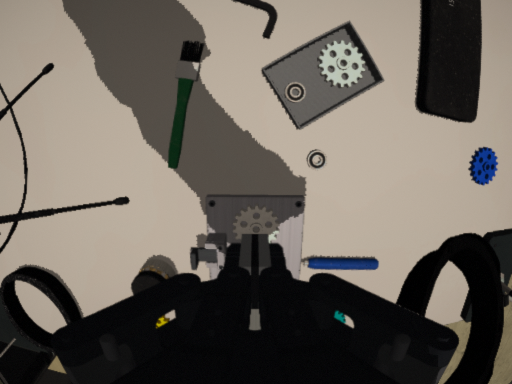

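View pics/c_scene.png

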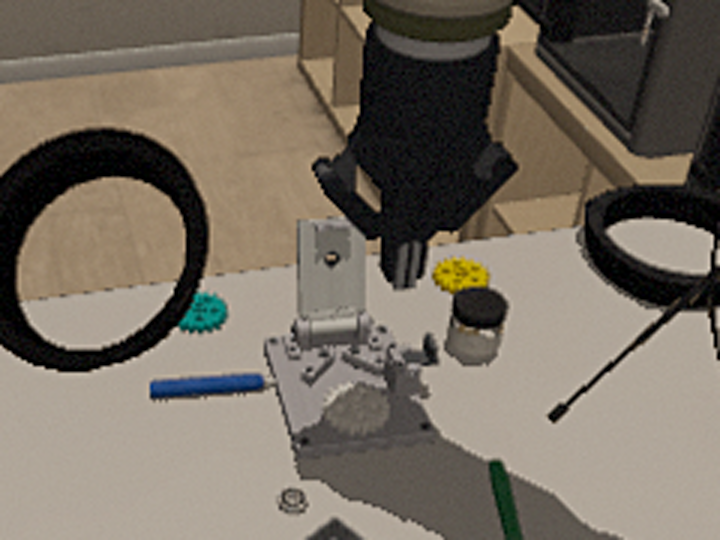

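```bash
python3 - <<'E' 2>/dev/null
from h import *
im=cv2.imread("pics/c_wrist.png")[:,:,::-1]
crop(im,180,170,150,110,5,"d_w.png")
E
```

```text
(no output)
```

View pics/d_w.png

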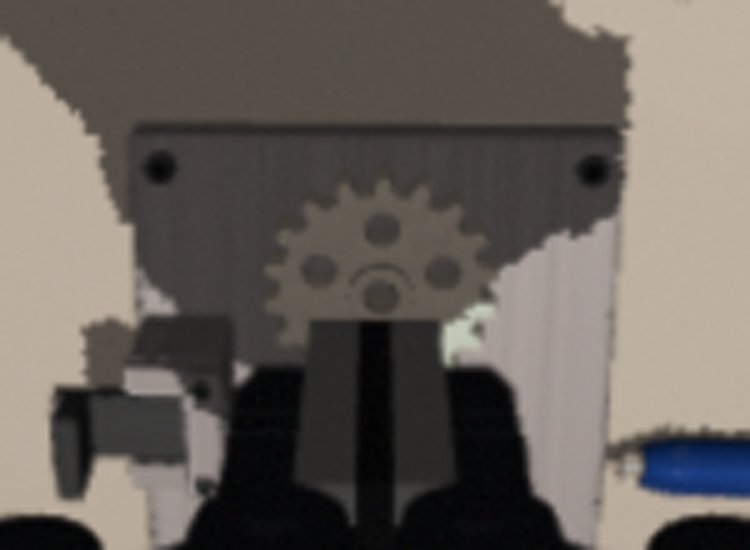

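```bash
python3 - <<'E' 2>/dev/null
from h import *
tp=np.array([0.4311,0.1108,0.15]);ro=np.array([2.0541,1.5704,1.7442])
f=lambda u,v,z:wz((180+(u+.5)/5-.5,170+(v+.5)/5-.5),tp,ro,z)
a,b=f(135,134,.012),f(620,134,.012);d=b-a
print("FR",a,Jg(a),"FL",b,Jg(b),"width",np.linalg.norm(d),"yaw",np.arctan2(-d[0],d[1]))
print("gear",Jg(f(381,297,.025)),"tab top",Jg(f(68,392,.0575)),Jg(f(90,392,.0575)),Jg(f(55,392,.0575)))
E
```

```text
FR [0.4356 0.0525 0.012 ] [-68.4011 -53.1212  12.    ] FL [0.4684 0.1553 0.012 ] [-68.7298  54.7498  12.    ] width 0.10787152069169288 yaw -0.3089528401276271
gear [-35.1411   1.6595  25.    ] tab top [-27.0035 -62.2651  57.5   ] [-27.1366 -57.6544  57.5   ] [-26.9203 -65.0039  57.5   ]
```

Wrist view: the gear hub is at (256,229), the jig's front corners at (207,197) and (304,197), and the tab at (194,250). All agree with the top-view pose to about 2 mm. Now I push the gear with force checks.

```bash
cat >> h.py <<'E'
def push(p0,p1,step,fmax,direction,speed=0.06,verbose=True):
    "step from p0 to p1 (jig mm) until force against direction (jig unit vec) exceeds fmax"
    p0,p1=np.array(p0,float),np.array(p1,float);n=int(np.ceil(np.linalg.norm(p1-p0)/step))
    d=np.r_[Rj()@direction[:2],direction[2]]
    base=np.array(manip.current_wrist_force())
    for k in range(1,n+1):
        p=p0+(p1-p0)*k/n;manip.movel(W(p),max_speed=speed)
        F=-(np.array(manip.current_wrist_force())-base)@d
        if verbose: print(np.round(p,1),"act",np.round(Jg(manip.current_tcp_pos()),1),"F",round(F,2),"t",round(manip.current_clock(),2))
        if F>fmax: break
    return p,F
E
python3 - <<'E' 2>/dev/null
from h import *
manip.movel(W((-88,1,150)),max_speed=.2)
manip.movel(W((-86,1,16)),max_speed=.15);st()
manip.movel(W((-76,1,16)),max_speed=.08);st()
push((-76,1,16),(-51,1,16),5,10,(1,0,0))
st()
E
```

```text
t 4.96 tcp [0.4357 0.1094 0.0165] rpy [0.5773 1.5702 0.2652] F [0.7153 0.1648 0.9363] q [-0.3843  0.611   0.0168  2.3625 -0.0573  0.1679  0.9446]
t 5.23 tcp [0.4462 0.1063 0.0166] rpy [0.5896 1.5688 0.2768] F [-0.0079  0.3048 -0.4576] q [-0.3695  0.6142  0.0167  2.3424 -0.0519  0.1833  0.9532]
[-71.   1.  16.] act [-70.6   1.1  16.1] F 0.44 t 5.48
[-66.   1.  16.] act [-65.7   1.   16. ] F 0.11 t 5.73
[-61.   1.  16.] act [-60.7   1.1  16. ] F 0.25 t 5.98
[-56.   1.  16.] act [-55.6   1.   16. ] F 0.62 t 6.23
[-51.   1.  16.] act [-50.6   1.   16. ] F 0.56 t 6.48
t 6.48 tcp [0.4692 0.0986 0.016 ] rpy [0.4825 1.5704 0.1702] F [-0.5052  0.589  -0.4171] q [-0.3363  0.6245  0.0153  2.295  -0.0404  0.2219  0.9739]
```

```bash
python3 - <<'E' 2>/dev/null
from h import *
push((-51,1,16),(-36,1,16),1,8,(1,0,0),speed=.03)
manip.sleep(.2);st()
tp,ro=manip.current_tcp_pos(),manip.current_ee_rot();im=viewer.camera("wrist");crop(im,180,170,150,110,5,"e_w.png");print(tp,ro)
im=viewer.camera("scene");crop(im,220,140,140,100,5,"e_s.png")
E
```

```text
[-50.   1.  16.] act [-50.   1.  16.] F -0.23 t 6.73
[-49.   1.  16.] act [-48.9   1.   16. ] F -0.57 t 6.98
[-48.   1.  16.] act [-47.9   1.   16. ] F -0.78 t 7.23
[-47.   1.  16.] act [-46.9   1.   16. ] F -0.06 t 7.48
[-46.   1.  16.] act [-46.   1.  16.] F -0.93 t 7.73
[-45.   1.  16.] act [-45.   1.  16.] F -1.33 t 7.98
[-44.   1.  16.] act [-43.9   1.   16. ] F -1.08 t 8.23
[-43.   1.  16.] act [-42.9   1.   16. ] F -0.62 t 8.48
[-42.   1.  16.] act [-41.9   1.   16. ] F -0.64 t 8.73
[-41.   1.  16.] act [-40.9   1.   16. ] F 0.15 t 8.98
[-40.   1.  16.] act [-39.9   1.   16. ] F 0.46 t 9.23
[-39.   1.  16.] act [-38.9   1.   16. ] F -0.31 t 9.48
[-38.   1.  16.] act [-37.9   1.   16. ] F -0.53 t 9.73
[-37.   1.  16.] act [-36.9   1.   16. ] F -0.15 t 9.98
[-36.   1.  16.] act [-35.9   1.   16. ] F -1.39 t 10.23
t 10.43 tcp [0.483  0.0941 0.016 ] rpy [1.806  1.5708 1.494 ] F [0.2688 0.4927 0.1488] q [-0.3176  0.6306  0.0141  2.2663 -0.0344  0.245   0.986 ]
[0.483  0.0941 0.016 ] [1.806  1.5708 1.494 ]
```

View pics/e_w.png

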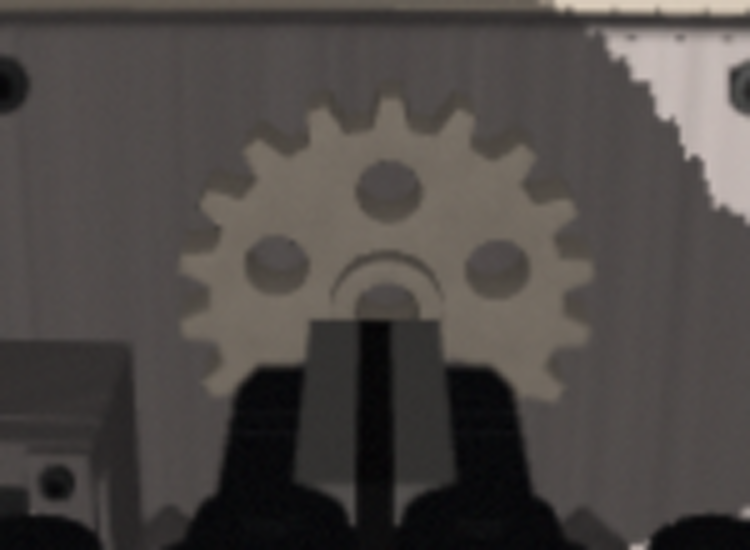

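View pics/e_s.png

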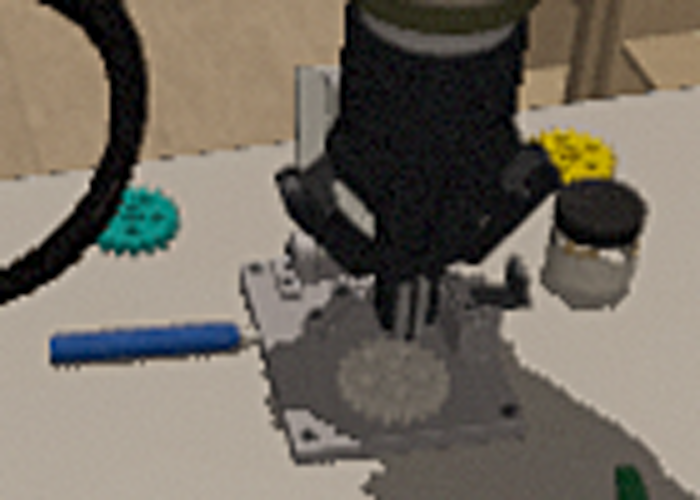

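```bash
python3 - <<'E' 2>/dev/null
from h import *
tp=np.array([0.483,0.0941,0.016]);ro=[1.806,1.5708,1.494]
print(Rn.from_euler('xyz',ro).as_matrix())
pc=lambda p,x,y:((p-[x,y])+.5)*5-.5
print("tcp scene crop",pc(proj("scene",tp),220,140),"wrist crop",pc(wproj(tp,tp,ro),180,170))
for z in (.02,.04,.06,.08,.1): print(z,pc(proj("scene",np.r_[tp[:2],z]),220,140))
f=lambda u,v,z:wz((180+(u+.5)/5-.5,170+(v+.5)/5-.5),tp,ro,z)
print("gear hub",Jg(f(386,300,.025)),"front tooth",Jg(f(389,97,.021)),"L/R tooth",Jg(f(594,270,.021)),Jg(f(180,270,.021)),"front edge",Jg(f(389,15,.012)))
for s in (-.011,0,.011): print("tip z",s,pc(wproj(tp+Rn.from_euler('xyz',ro).as_matrix()@[0,0.0,s],tp,ro),180,170))
E
```

```text
[[-0.      0.307   0.9517]
 [-0.      0.9517 -0.307 ]
 [-1.     -0.      0.    ]]
tcp scene crop [393.6596 382.9236] wrist crop [381.7037 277.493 ]
0.02 [394.3321 376.8807]
0.04 [397.7551 346.1182]
0.06 [401.2832 314.4117]
0.08 [404.9213 281.7168]
0.1 [408.6745 247.9868]
gear hub [-36.7359   1.4653  25.    ] front tooth [-61.2478   1.7674  21.    ] L/R tooth [-38.9691  27.4359  21.    ] [-38.9437 -24.1555  21.    ] front edge [-69.3232   1.8236  12.    ]
tip z -0.011 [381.9346 196.0917]
tip z 0 [381.7037 277.493 ]
tip z 0.011 [381.468  355.4274]
```

The gear has not moved. In the scene view the fingertips end at crop (405,337), but the TCP projects to (394,383), so the tips seem to stand above the gear. I triangulate the real tip.

```bash
python3 - <<'E' 2>/dev/null
from h import *
tp=np.array([0.483,0.0941,0.016]);ro=[1.806,1.5708,1.494]
w=lambda u,v:wray((180+(u+.5)/5-.5,170+(v+.5)/5-.5),tp,ro)
s=lambda u,v:ray("scene",(220+(u+.5)/5-.5,140+(v+.5)/5-.5))
Rt=Rn.from_euler('xyz',ro).as_matrix()
for a,b in (((378,320),(405,337)),((312,320),(393,337)),((440,320),(422,333))):
    X,e=tri(w(*a),s(*b));print(X,Jg(X),"tool",1e3*Rt.T@(X-tp),"gap",e)
im=viewer.camera("top");crop(im,215,160,145,100,5,"f_top.png")
im=viewer.camera("scene");crop(im,270,180,60,50,12,"f_s.png")
E
```

```text
[0.4727 0.0975 0.0553] [-46.9023   1.0598  55.2748] tool [-39.2749   0.0757 -10.8602] gap 0.0015897113476875272
[0.4785 0.0932 0.0463] [-40.0549  -1.2405  46.2904] tool [-30.2904  -2.2245  -4.0128] gap 0.012493356891230111
[0.463  0.102  0.0711] [-57.4941   2.3192  71.1151] tool [-55.1152   1.3351 -21.452 ] gap 0.009013771091802826
```

View pics/f_s.png

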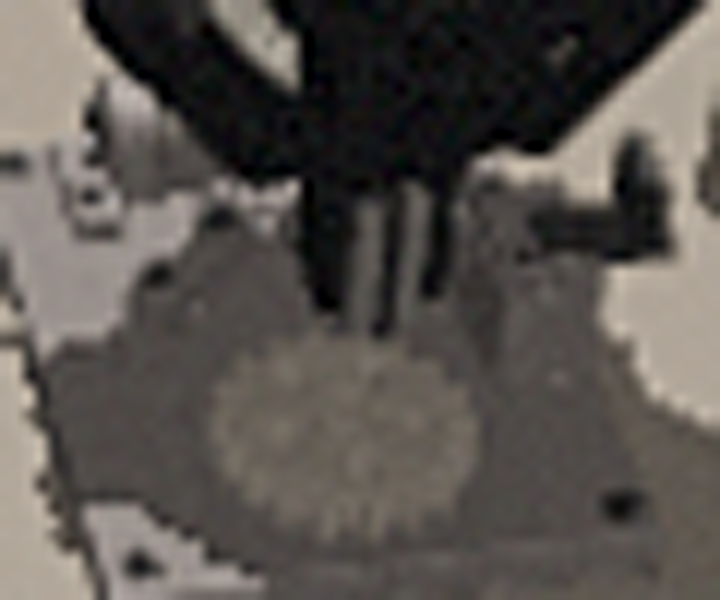

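View pics/f_top.png

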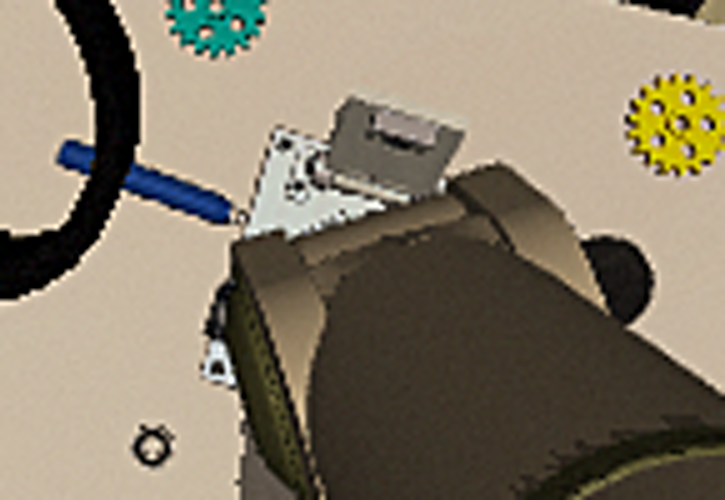

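Both views put the real fingertips roughly 30–40 mm above the reported TCP, and the gear is untouched with no force felt. The tool offset needs a physical check, so I touch the bench in front of the jig.

```bash
python3 - <<'E' 2>/dev/null
from h import *
manip.movel(W((-87,1,16)),max_speed=.15);manip.sleep(.1)
print(manip.current_grip_width())
try: p,F=push((-87,1,16),(-87,1,-32),2,5,(0,0,-1),speed=.04)
except Exception as e: print(repr(e))
st()
im=viewer.camera("scene");crop(im,270,180,60,50,12,"g_s.png")
E
```

```text
-0.0002248127295958173
[-87.   1.  14.] act [-86.5   0.9  13.8] F -0.67 t 11.47
[-87.   1.  12.] act [-87.    0.9  11.9] F 0.02 t 11.72
[-87.   1.  10.] act [-87.1   1.    9.9] F -1.62 t 11.97
[-87.   1.   8.] act [-87.1   1.    7.9] F -0.38 t 12.22
[-87.   1.   6.] act [-87.    0.9   5.9] F -1.01 t 12.47
[-87.   1.   4.] act [-87.1   1.    3.9] F -1.18 t 12.72
[-87.   1.   2.] act [-87.1   1.    1.9] F -0.3 t 12.97
[-87.   1.   0.] act [-87.    1.   -0.1] F -1.13 t 13.22
[-87.   1.  -2.] act [-87.1   1.   -2.1] F -0.02 t 13.47
[-87.   1.  -4.] act [-87.    1.   -4.1] F -0.65 t 13.72
[-87.   1.  -6.] act [-87.1   1.   -6.1] F -1.1 t 13.97
[-87.   1.  -8.] act [-87.    0.9  -8. ] F -0.73 t 14.36
[-87.   1. -10.] act [-87.   1. -10.] F -0.23 t 14.65
[-87.   1. -12.] act [-87.1   1.  -12. ] F -0.98 t 14.9
[-87.   1. -14.] act [-87.1   1.  -14. ] F -0.35 t 15.15
[-87.   1. -16.] act [-87.1   1.  -16. ] F -0.46 t 15.4
[-87.   1. -18.] act [-87.    1.  -17.9] F -0.34 t 15.65
[-87.   1. -20.] act [-87.   1. -20.] F 0.81 t 15.9
[-87.   1. -22.] act [-87.1   1.  -21.9] F -0.42 t 16.15
[-87.   1. -24.] act [-87.   1. -24.] F -0.41 t 16.4
[-87.   1. -26.] act [-87.    0.9 -26. ] F -0.34 t 16.65
[-87.   1. -28.] act [-87.   1. -28.] F -0.78 t 16.9
[-87.   1. -30.] act [-87.   1. -30.] F -0.92 t 17.15
[-87.   1. -32.] act [-87.   1. -32.] F 0.34 t 17.4
t 17.4 tcp [ 0.4345  0.1097 -0.032 ] rpy [-2.581   1.5706 -2.8929] F [0.0094 0.431  0.9569] q [-0.2774  0.7165 -0.1398  2.3748  1.0289  0.107  -0.1506]
```

View pics/g_s.png

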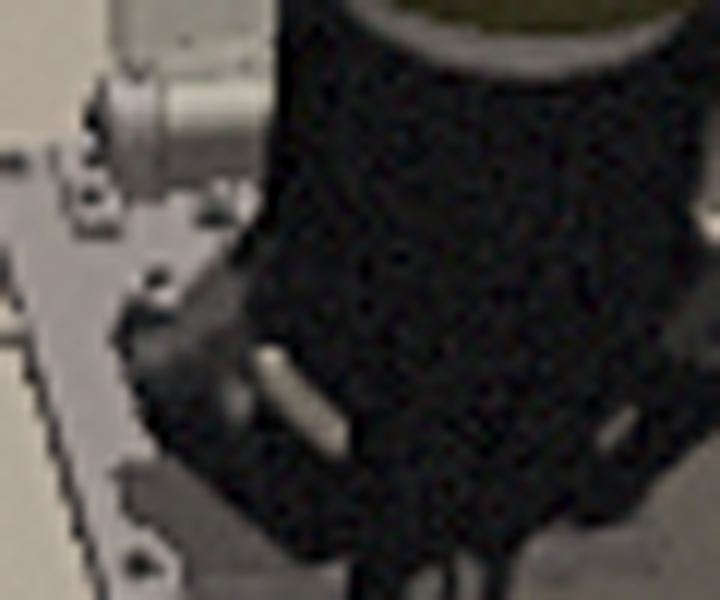

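```bash
python3 - <<'E' 2>/dev/null
from h import *
manip.movel(W((-87,1,-20)),max_speed=.1);st()
tp,ro=manip.current_tcp_pos(),manip.current_ee_rot();print(repr(tp),repr(ro))
im=viewer.camera("scene");crop(im,250,170,80,65,10,"h_s.png")
im=viewer.camera("wrist");crop(im,180,170,150,110,5,"h_w.png")
E
```

```text
t 17.72 tcp [ 0.4348  0.1098 -0.0197] rpy [1.2951 1.5694 0.9823] F [-0.8171  0.2494  0.8229] q [-0.2198  0.6931 -0.2213  2.3679  0.9951  0.167  -0.1217]
array([ 0.4348,  0.1098, -0.0197]) array([1.2951, 1.5694, 0.9823])
```

View pics/h_s.png

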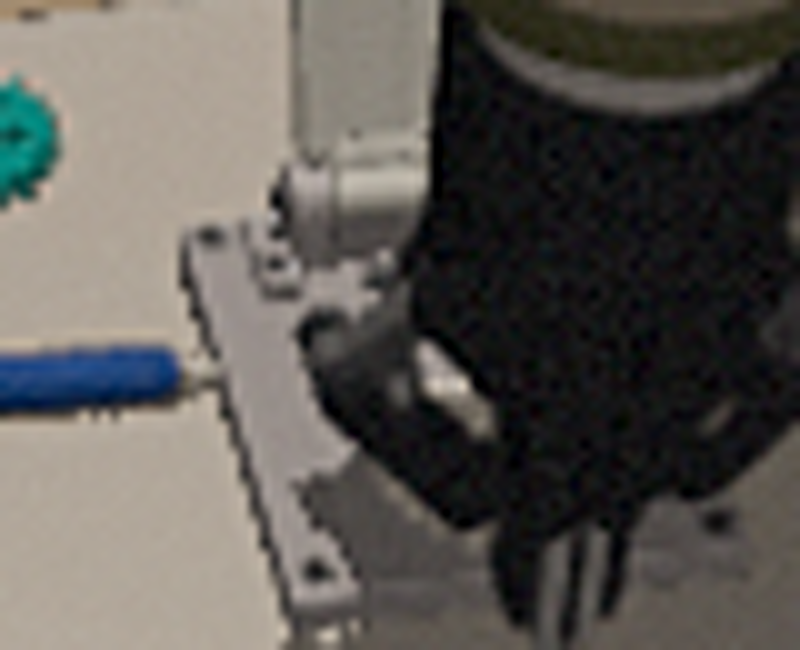

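View pics/h_w.png

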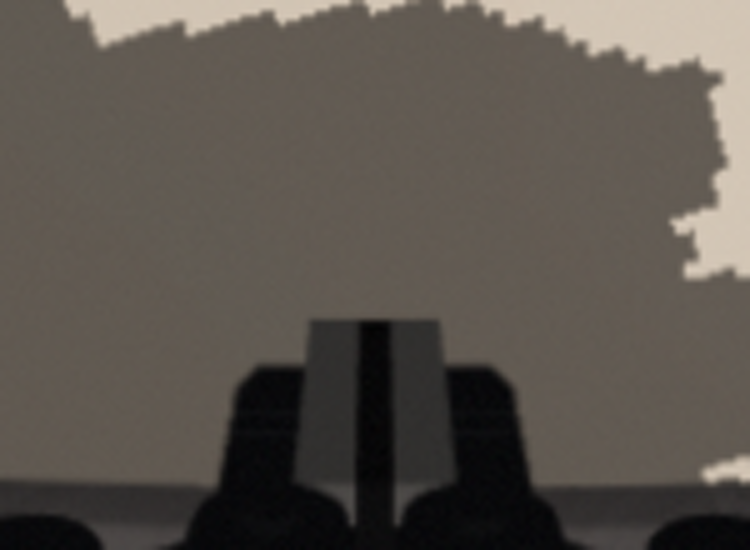

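```bash
python3 - <<'E' 2>/dev/null
from h import *
tp=np.array([0.4348,0.1098,-0.0197])
for x in (-98,-87):
  for z in (.01,.015,.02,.025,.03): print(x,z,(proj("scene",W((x,1,z*1e3)))-[250,170])*10)
g=manip.current_qpos();print(g)
for nm,o in (("y+",ori(1)),("x+",ori2(1)),("x-",ori2(-1)))+tuple((f"tilt{t}",ori(1,t)) for t in (-.3,-.2,-.1,.1,.2,.3,.4)):
  M=Rn.from_euler('xyz',o).as_matrix()
  for x in (-87,-45):
    tip=W((x,1,16)); q=manip.inverse_kinematics(tip+M[:,0]*.038,o); print(nm,x,M[:,0]@np.r_[Rj()@[1,0],0],q)
E
```

```text
-98 0.01 [553.1235 669.3109]
-98 0.015 [555.1674 654.2145]
-98 0.02 [557.2274 638.9993]
-98 0.025 [559.3037 623.6639]
-98 0.03 [561.3964 608.2069]
-87 0.01 [539.7732 634.1183]
-87 0.015 [541.7449 619.0366]
-87 0.02 [543.7319 603.8375]
-87 0.025 [545.7344 588.5195]
-87 0.03 [547.7527 573.0812]
[-0.221   0.694  -0.22    2.368   0.9958  0.1668 -0.1222]
y+ -87 1.5849347640202178e-16 [-0.227   0.6976 -0.2122  2.3688  1.0077  0.1607 -0.1336]
y+ -45 1.5849347640202178e-16 [-0.0758  0.7207 -0.3515  2.2807  0.9399  0.2852 -0.006 ]
x+ -87 1.5849347640202178e-16 [-0.243   0.6963 -0.1891  2.3699  0.9651  0.1472 -1.6608]
x+ -45 1.5849347640202178e-16 [-0.2616  0.7022 -0.0826  2.2928  0.3466  0.1574 -0.9794]
x- -87 1.5849347640202178e-16 [-0.056   0.727  -0.4606  2.3576  1.2262  0.3193  1.2092]
x- -45 1.5849347640202178e-16 [ 0.1099  0.7771 -0.6297  2.2688  1.1557  0.4682  1.3483]
tilt-0.3 -87 0.2955202066613398 [-0.1723  0.7775 -0.544   2.5358  2.0058  0.667  -1.3192]
tilt-0.3 -45 0.2955202066613398 [-0.1151  0.7646 -0.5025  2.4606  1.9712  0.5991 -1.1736]
tilt-0.2 -87 0.1986693307950611 [ 0.1232
[... 343 characters left out ...]
4166468285 [ 0.0201  0.7483 -0.5109  2.2932  0.8545  0.3685  0.0448]
tilt0.1 -45 -0.0998334166468285 [ 0.1249  0.7844 -0.6001  2.2061  0.8412  0.4773  0.1189]
tilt0.2 -87 -0.1986693307950611 [ 0.1816  0.8219 -0.7065  2.2231  0.7773  0.5379  0.1413]
tilt0.2 -45 -0.1986693307950611 [ 0.2434  0.8534 -0.7459  2.1366  0.7579  0.626   0.2201]
tilt0.3 -87 -0.2955202066613395 [ 0.2639  0.8836 -0.7963  2.1581  0.6797  0.6573  0.2534]
tilt0.3 -45 -0.2955202066613395 [ 0.3049  0.9103 -0.8143  2.0706  0.6647  0.7388  0.3245]
tilt0.4 -87 -0.38941834230865063 [ 0.3189  0.9431 -0.8543  2.0952  0.6     0.766   0.3415]
tilt0.4 -45 -0.38941834230865063 [ 0.348   0.9668 -0.8626  2.0061  0.5907  0.8463  0.4035]
```

Two independent sightings give a tip about 38 mm short of the reported TCP, which looks like twice pinch_z. The touch test is consistent with that: no contact at TCP -32 mm. I therefore use tip = TCP minus 37.5 mm along the tool. The tip is now at about 17 mm, the right height for the gear, so I push.

```bash
cat >> h.py <<'E'
OFF=37.5
E
python3 - <<'E' 2>/dev/null
from h import *
manip.movel(W((-80,1,-21)),max_speed=.06)
push((-80,1,-21),(-60,1,-21),10,10,(1,0,0),speed=.05)
im=viewer.camera("wrist");crop(im,180,170,150,110,5,"i_w.png")
im=viewer.camera("scene");crop(im,250,170,80,65,10,"i_s.png");st()
E
```

```text
[-70.   1. -21.] act [-70.    1.  -21.1] F -0.64 t 18.43
[-60.   1. -21.] act [-59.8   1.  -21. ] F -0.63 t 18.78
t 18.88 tcp [ 0.46    0.1014 -0.021 ] rpy [2.9972 1.5706 2.6851] F [-0.3084  0.1066  0.1981] q [-0.1252  0.709  -0.3064  2.3123  0.9492  0.2438 -0.0371]
```

View pics/i_w.png

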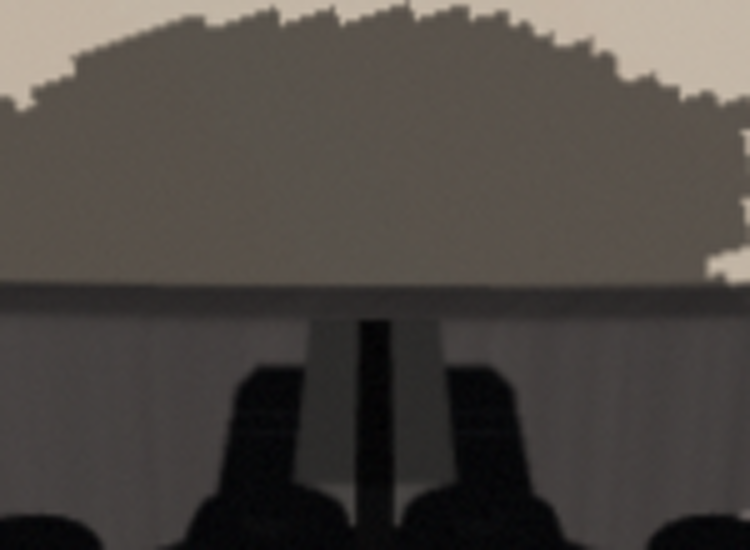

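View pics/i_s.png

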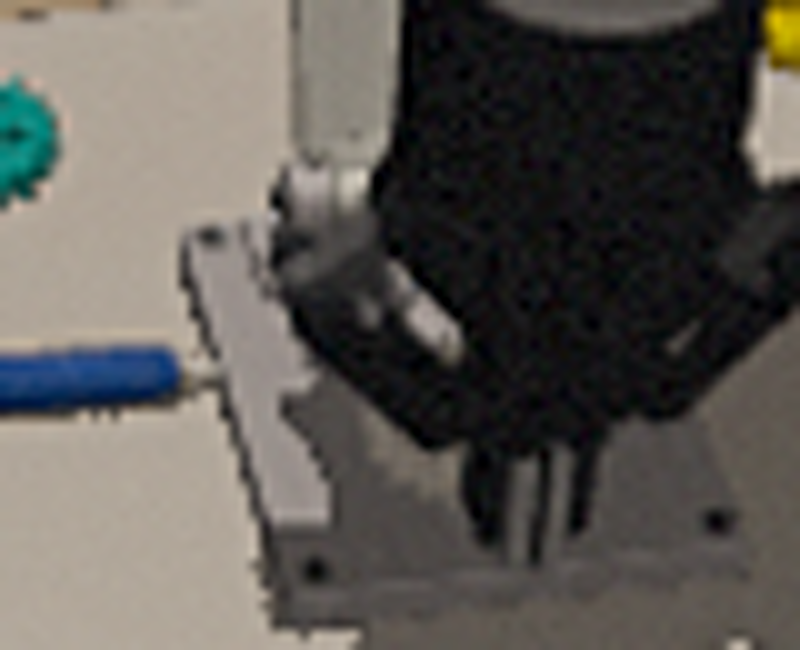

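```bash
python3 - <<'E' 2>/dev/null
from h import *
push((-60,1,-21),(-50,1,-21),5,6,(1,0,0),speed=.04)
push((-50,1,-21),(-38,1,-21),1,8,(1,0,0),speed=.02)
st()
im=viewer.camera("scene");crop(im,250,150,80,75,9,"j_s.png")
E
```

```text
[-55.   1. -21.] act [-54.7   1.  -21. ] F -0.39 t 19.16
[-50.   1. -21.] act [-49.7   1.  -21. ] F -0.61 t 19.43
[-49.   1. -21.] act [-49.   1. -21.] F 0.58 t 19.68
[-48.   1. -21.] act [-48.   1. -21.] F -0.26 t 19.93
[-47.   1. -21.] act [-46.9   1.  -21. ] F 0.85 t 20.18
[-46.   1. -21.] act [-45.9   1.  -21. ] F 0.76 t 20.43
[-45.   1. -21.] act [-45.   1. -21.] F 0.04 t 20.68
[-44.   1. -21.] act [-44.6   1.  -21.1] F 3.31 t 20.93
[-43.   1. -21.] act [-44.3   1.  -21.1] F 6.48 t 21.18
[-42.   1. -21.] act [-44.3   1.  -21.1] F 9.69 t 21.43
t 21.43 tcp [ 0.4752  0.0967 -0.0211] rpy [-3.0843  1.5681  2.8885] F [-8.4979  4.3006  4.6082] q [-0.073   0.7196 -0.3528  2.277   0.9179  0.2888  0.0194]
```

View pics/j_s.png

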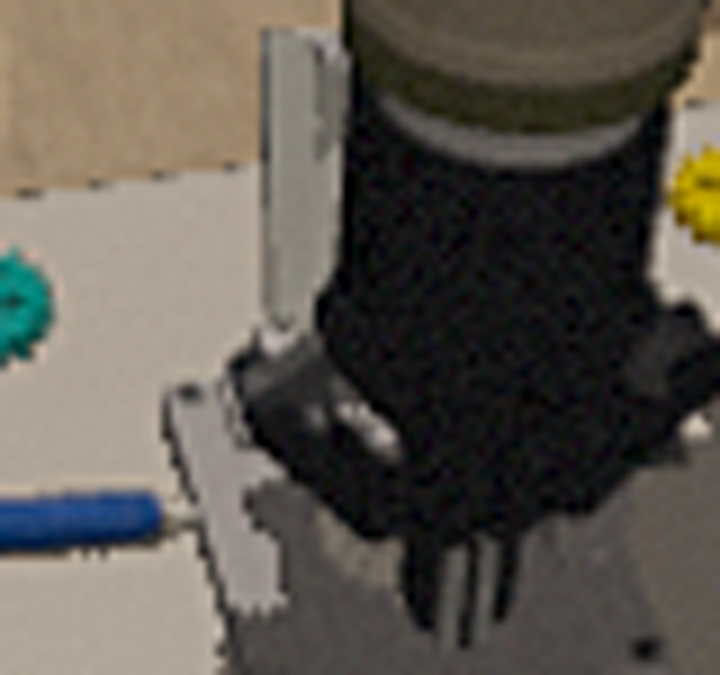

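The gear stopped firmly at TCP x = -44.3 mm with 9.7 N; home was predicted at about -45. I back off, rise and look.

```bash
python3 - <<'E' 2>/dev/null
from h import *
manip.movel(W((-80,1,-19)),max_speed=.12)
manip.movel(W((-88,1,112)),max_speed=.25);st()
tp,ro=manip.current_tcp_pos(),manip.current_ee_rot();print(repr(tp),repr(ro))
im=viewer.camera("scene");crop(im,220,120,140,110,5,"k_s.png")
im=viewer.camera("wrist");crop(im,180,170,150,110,5,"k_w.png")
o=ori(1)
for p in [(125,0,112),(125,0,66),(60,0,66),(-17,0,10),(-31,0,-5),(-14,-96,8.5),(-14,-60,8.5)]: print(p,manip.inverse_kinematics(W(p),o))
E
```

```text
t 22.63 tcp [0.4341 0.1092 0.1115] rpy [ 0.0062  1.5705 -0.3077] F [ 0.7735 -0.1147 -1.4098] q [ 0.1242  0.4869 -0.6797  2.2701  0.5876  0.5597  0.247 ]
array([0.4341, 0.1092, 0.1115]) array([ 0.0062,  1.5705, -0.3077])
(125, 0, 112) [ 0.2771  0.6791 -0.6787  1.8522  0.5726  0.8151  0.5593]
(125, 0, 66) [ 0.2479  0.7316 -0.6352  1.8822  0.6301  0.7379  0.5102]
(60, 0, 66) [ 0.2089  0.6743 -0.6246  2.0211  0.6475  0.6502  0.413 ]
(-17, 0, 10) [ 0.0532  0.6912 -0.4902  2.2098  0.8146  0.4253  0.1539]
(-31, 0, -5) [ 0.0007  0.7041 -0.4362  2.2453  0.8741  0.3646  0.0776]
(-14, -96, 8.5) [ 0.2009  0.6682 -0.4459  2.2889  0.8747  0.3557  0.2581]
(-14, -60, 8.5) [ 0.1431  0.6768 -0.4618  2.2615  0.853   0.3795  0.2155]
```

View pics/k_s.png

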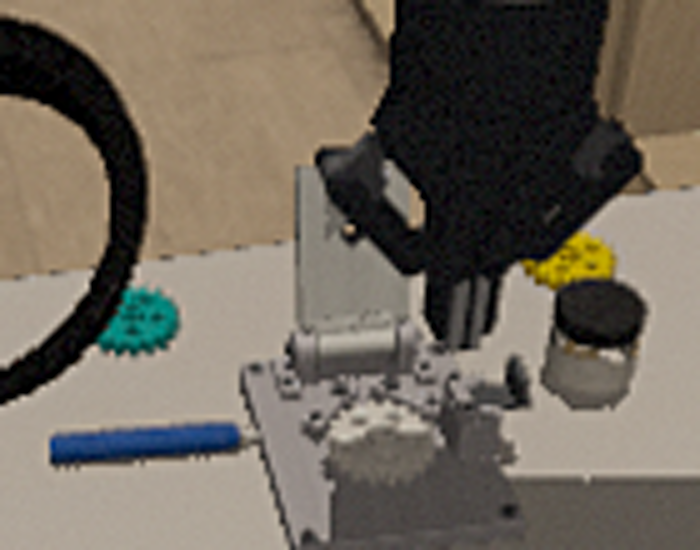

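View pics/k_w.png

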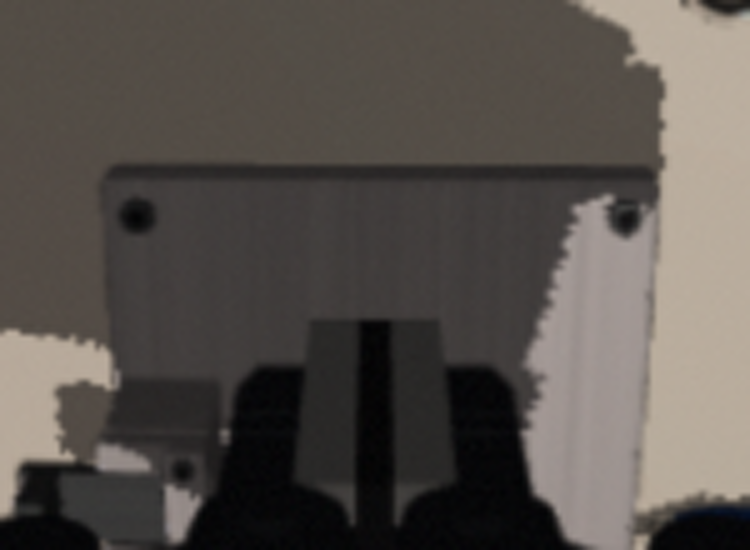

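```bash
python3 - <<'E' 2>/dev/null
from h import *
pc=lambda X:((proj("scene",X)-[220,120])+.5)*5-.5
print("seat z21",pc(W((-8,0,21))),"hub",pc(W((-8,0,25))),"front",pc(W((-34.5,0,21))),"L",pc(W((-8,26.5,21))))
for a in (1.7,1.8,1.9,2.0,2.05): print(a,pc(W((52-93.5*np.cos(a)-4*np.sin(a),28,31+93.5*np.sin(a)-4*np.cos(a)))))
print("ears", pc(W((52,28,31))))
pt=lambda X:((proj("top",X)-[215,160])+.5)*5-.5
for a in (1.7,1.8,1.9,2.0,2.05): print(a,[pt(W((52-93.5*np.cos(a)-4*np.sin(a),y,31+93.5*np.sin(a)-4*np.cos(a)))) for y in (28,-28)])
E
```

```text
seat z21 [381.2687 435.603 ] hub [381.8912 429.5461] front [395.6468 472.8946] L [328.3217 441.9376]
1.7 [303.8164 187.4227]
1.8 [299.3318 178.6791]
1.9 [294.921  171.8602]
2.0 [290.6316 166.9895]
2.05 [288.5462 165.2848]
ears [298.5572 348.0908]
1.7 [array([341.9593, 129.2434]), array([458.9203, 164.4147])]
1.8 [array([347.4058, 110.4583]), array([464.0901, 145.5218])]
1.9 [array([352.5361,  92.402 ]), array([468.8214, 127.3221])]
2.0 [array([357.2867,  75.3023]), array([473.0571, 110.0457])]
2.05 [array([359.5016,  67.1769]), array([474.9737, 101.8203])]
```

The scene view shows the gear against the V: its left tooth is near crop (325,455), and home projects to (328,442–456). The leaf is at about 1.88 rad. Next I go over the leaf and swing it.

```bash
python3 - <<'E' 2>/dev/null
from h import *
manip.movel(W((112,0,112)),frame=ori(1),max_speed=.25)
manip.movel(W((112,0,68.5)),max_speed=.15);st()
push((112,0,68.5),(80,0,68.5),16,12,(-1,0,0),speed=.08)
im=viewer.camera("scene");crop(im,220,120,140,110,5,"l_s.png")
E
```

```text
t 24.12 tcp [0.6229 0.0483 0.0686] rpy [-2.7597  1.5699 -3.0705] F [-0.2129  0.1265 -0.0986] q [ 0.2401  0.7155 -0.6324  1.9099  0.6256  0.7233  0.4981]
[96.   0.  68.5] act [96.   0.3 69.4] F 0.17 t 24.48
[80.   0.  68.5] act [79.7  0.  68.6] F -0.23 t 24.82
```

View pics/l_s.png

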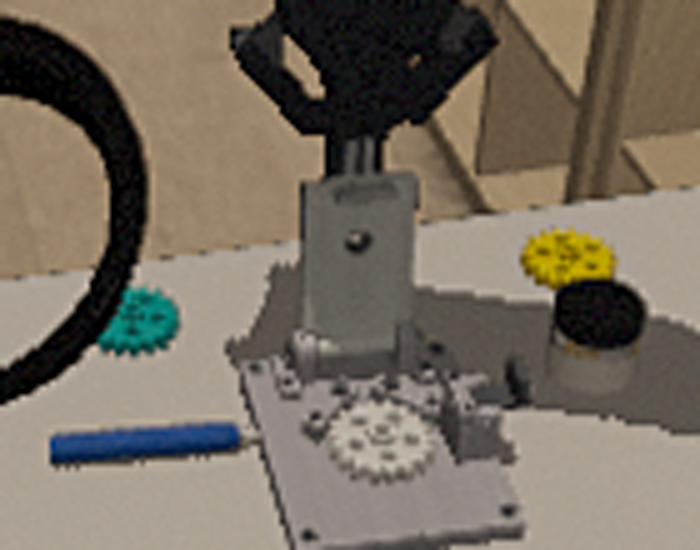

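The gear is clearly seated, hub at crop (383,437), and the leaf is swinging, now about 1.7 rad. I continue the arc with the lower front corner on the outer face.

```bash
python3 - <<'E' 2>/dev/null
from h import *
def C(a,r,dx=11): 
    return np.array([52-r*np.cos(a)+4*np.sin(a)+dx,0,31+r*np.sin(a)+4*np.cos(a)-OFF])
print(C(1.5,80))
base=np.array(manip.current_wrist_force())
for a in (1.5,1.3,1.1,.9,.7,.5,.35,.2):
    p=C(a,80); manip.movel(W(p),max_speed=.08)
    print(a,np.round(p,1),np.round(Jg(manip.current_tcp_pos()),1),manip.current_wrist_force()-base,round(manip.current_clock(),2))
    if np.linalg.norm(manip.current_wrist_force()-base)>15: break
im=viewer.camera("scene");crop(im,220,120,140,110,5,"m_s.png")
E
```

```text
[61.331   0.     73.5825]
1.5 [61.3  0.  73.6] [60.8  0.1 73.9] [ 0.4306 -1.3811 -0.253 ] 25.27
1.3 [45.5  0.  71.7] [45.  -0.  71.6] [ 1.455  -0.5241  0.1942] 25.62
1.1 [30.3  0.  66.6] [29.9 -0.1 66.5] [ 0.3075 -1.0441  0.4483] 25.97
0.9 [16.4  0.  58.7] [16.2 -0.  58.5] [ 0.6588 -0.8925 -0.0572] 26.32
0.7 [ 4.4  0.  48.1] [ 4.3 -0.  48. ] [1.3725 0.158  0.4995] 26.67
0.5 [-5.3  0.  35.4] [-5.3 -0.  35.3] [ 0.0392 -0.779   0.2112] 27.02
0.35 [-10.8   0.   24.7] [-10.8  -0.   24.7] [ 0.8504 -0.8594  0.1439] 27.32
0.2 [-14.6   0.   13.3] [-14.7  -0.1  13.3] [ 0.2478 -0.1138 -0.0967] 27.62
```

View pics/m_s.png

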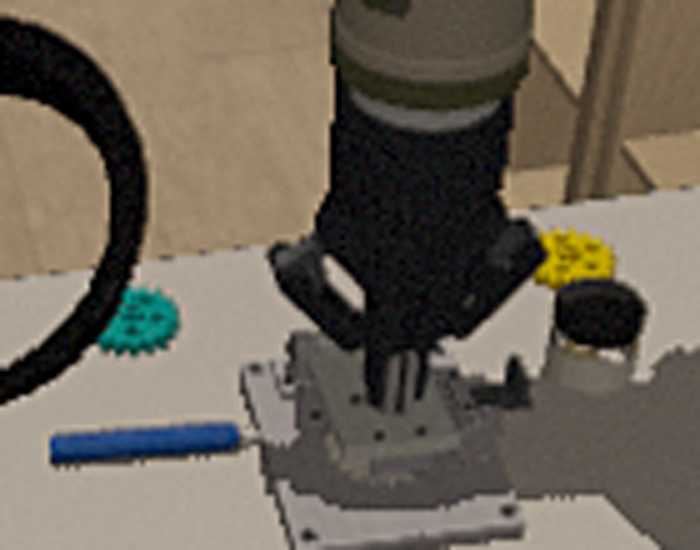

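The leaf follows and is now nearly shut, with its edge at crop (400,455). I lift, move to the free edge clear of the bush, and press down.

```bash
python3 - <<'E' 2>/dev/null
from h import *
manip.movel(W((-16,0,36)),max_speed=.15)
manip.movel(W((-30,0,36)),max_speed=.15)
push((-30,0,36),(-30,0,4),4,20,(0,0,-1),speed=.06)
push((-30,0,4),(-30,0,-12),1,25,(0,0,-1),speed=.03)
im=viewer.camera("scene");crop(im,220,120,140,110,5,"n_s.png")
E
```

```text
[-30.   0.  32.] act [-29.8  -0.1  31.5] F -0.39 t 28.47
[-30.   0.  28.] act [-30.1  -0.1  27.7] F 0.23 t 28.72
[-30.   0.  24.] act [-30.1  -0.1  23.8] F 0.46 t 28.97
[-30.   0.  20.] act [-30.1  -0.1  19.8] F -0.02 t 29.22
[-30.   0.  16.] act [-30.1  -0.1  15.8] F -0.66 t 29.47
[-30.   0.  12.] act [-30.1  -0.1  11.8] F -0.11 t 29.72
[-30.   0.   8.] act [-30.1  -0.1   7.8] F 0.64 t 29.97
[-30.   0.   4.] act [-30.1  -0.    3.8] F -0.86 t 30.22
[-30.   0.   3.] act [-30.   0.   3.] F 0.78 t 30.47
[-30.   0.   2.] act [-30.   0.   2.] F 0.14 t 30.72
[-30.   0.   1.] act [-30.    0.    0.9] F 0.58 t 30.97
[-30.   0.   0.] act [-30.    0.    0.3] F 7.2 t 31.22
[-30.   0.  -1.] act [-29.9   0.1  -0. ] F 18.88 t 31.47
[-30.   0.  -2.] act [-29.9   0.1  -0.3] F 31.27 t 31.72
```

View pics/n_s.png

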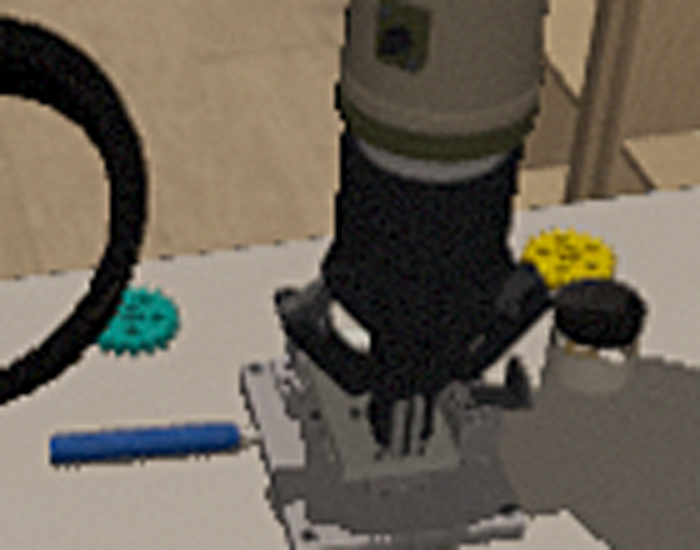

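Hard stop at TCP z = 0, 31 N. I lift and look at the leaf's height.

```bash
python3 - <<'E' 2>/dev/null
from h import *
manip.movel(W((-30,0,30)),max_speed=.15)
manip.movel(W((-60,-96,60)),max_speed=.25);st()
im=viewer.camera("scene");crop(im,220,120,140,110,5,"o_s.png")
im=viewer.camera("top");crop(im,215,160,145,100,5,"o_t.png")
im=viewer.camera("wrist");cv2.imwrite("pics/o_w.png",im[:,:,::-1])
pc=lambda X:((proj("scene",X)-[220,120])+.5)*5-.5
for z in (35,38,42): print(z,[pc(W((-41.5,y,z))) for y in (28,-28)])
E
```

```text
t 32.7 tcp [0.4304 0.0088 0.0597] rpy [2.2552 1.5706 1.9421] F [ 0.8679  1.0168 -1.2143] q [ 0.2414  0.5532 -0.5497  2.3529  0.7612  0.409   0.3002]
35 [array([343.8835, 468.6372]), array([459.5872, 454.5244])]
38 [array([344.2858, 463.9672]), array([460.2475, 449.8667])]
42 [array([344.825 , 457.7073]), array([461.1327, 443.6236])]
```

View pics/o_s.png

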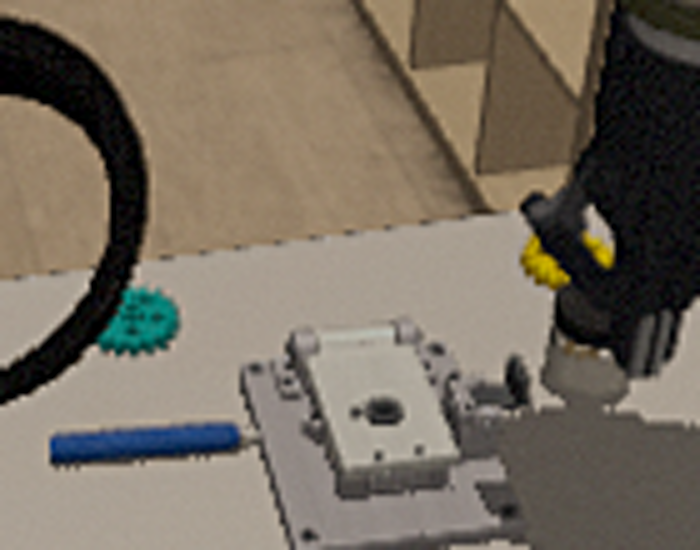

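View pics/o_w.png

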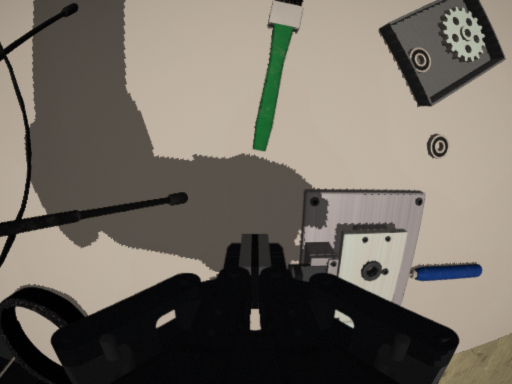

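The leaf is level and shut: its edge corners at crop (340,472) and (458,460) match the projection for a 35 mm top. Before latching I check the tripod leg and jar clearance.

```bash
python3 - <<'E' 2>/dev/null
from h import *
for z in (0,.02,.05): print(Jg(onz("top",(334,257),z)),Jg(onz("top",(357,270),z)))
for p in [(-14,-97,60),(-14,-97,11.5)]: print(manip.inverse_kinematics(W(p),ori(1)))
manip.movel(W((-14,-97,60)),frame=ori(1),max_speed=.15)
manip.movel(W((-14,-97,11.5)),max_speed=.12);st()
im=viewer.camera("scene");crop(im,240,130,120,100,6,"p_s.png")
E
```

```text
[ -63.1175 -157.6965    0.    ] [ -77.9684 -223.8442    0.    ]
[ -63.0515 -153.0036   20.    ] [ -77.5945 -217.7801   20.    ]
[ -62.9524 -145.9644   50.    ] [ -77.0336 -208.6838   50.    ]
[ 0.3057  0.5906 -0.5851  2.2566  0.7227  0.4836  0.3985]
[ 0.2086  0.6632 -0.4538  2.288   0.8646  0.3626  0.2693]
t 33.87 tcp [ 0.4733 -0.0054  0.0117] rpy [-2.6154  1.57   -2.9262] F [-0.5113 -0.3621 -0.0291] q [ 0.206   0.6624 -0.4518  2.2887  0.8609  0.3619  0.2727]
```

View pics/p_s.png

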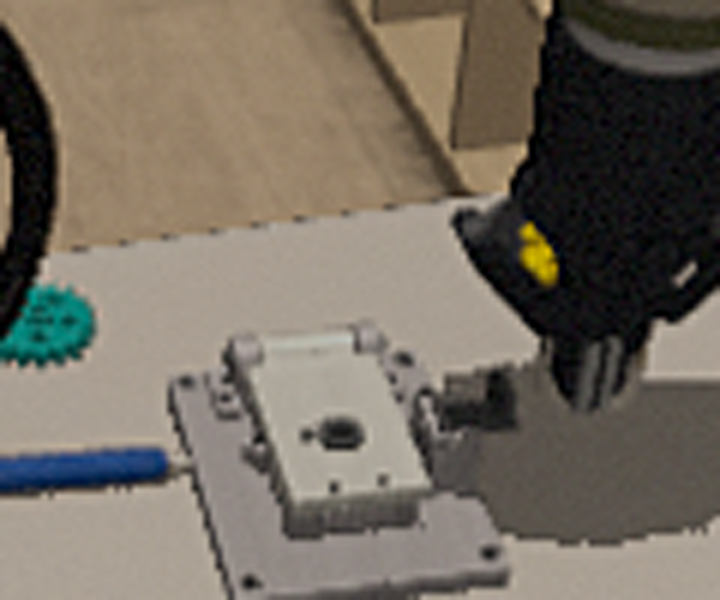

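The fingertips, at (590,405), stand right of the tab at (505,395) with free space between. I push towards +y.

```bash
python3 - <<'E' 2>/dev/null
from h import *
p,F=push((-14,-97,11.5),(-14,-72,11.5),5,8,(0,1,0),speed=.05)
if F<8: push(p,(-14,-50,11.5),2,15,(0,1,0),speed=.04)
im=viewer.camera("scene");crop(im,240,130,120,100,6,"q_s.png")
E
```

```text
[-14.  -92.   11.5] act [-13.6 -91.5  12. ] F 0.71 t 34.17
[-14.  -87.   11.5] act [-13.9 -86.6  11.6] F 0.82 t 34.42
[-14.  -82.   11.5] act [-14.  -81.6  11.5] F 0.24 t 34.67
[-14.  -77.   11.5] act [-14.1 -76.7  11.5] F 0.07 t 34.92
[-14.  -72.   11.5] act [-14.  -71.5  11.5] F 1.41 t 35.17
[-14.  -70.   11.5] act [-14.  -69.9  11.5] F -2.01 t 35.42
[-14.  -68.   11.5] act [-14.  -67.9  11.5] F -0.57 t 35.67
[-14.  -66.   11.5] act [-14.  -65.8  11.5] F -0.7 t 35.92
[-14.  -64.   11.5] act [-14.  -63.7  11.5] F -0.37 t 36.17
[-14.  -62.   11.5] act [-14.  -61.7  11.5] F -0.61 t 36.42
[-14.  -60.   11.5] act [-14.1 -60.9  11.4] F 3.33 t 36.67
[-14.  -58.   11.5] act [-14.2 -60.8  11.4] F 8.81 t 36.92
[-14.  -56.   11.5] act [-14.3 -60.7  11.3] F 13.12 t 37.17
[-14.  -54.   11.5] act [-14.4 -60.6  11.2] F 17.24 t 37.42
```

View pics/q_s.png

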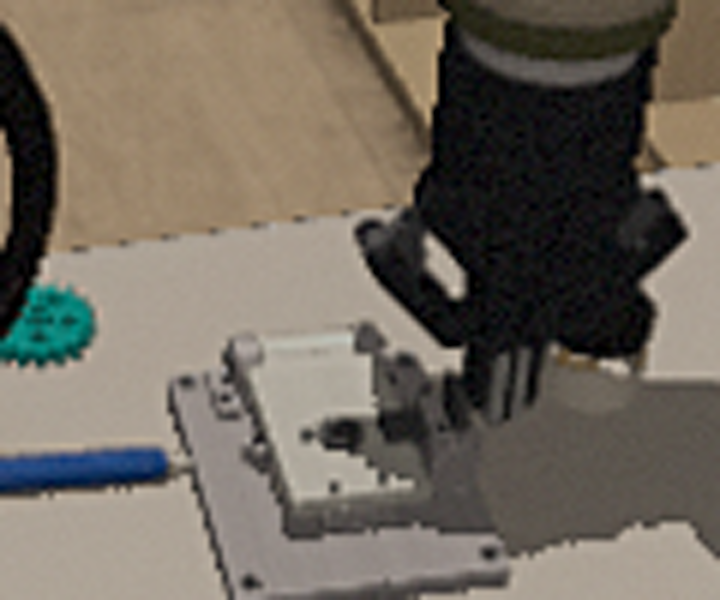

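Hard stop at y = -60.7, 17 N, with the bolt visible over the leaf's right edge. I back off and inspect.

```bash
python3 - <<'E' 2>/dev/null
from h import *
manip.movel(W((-14,-92,11.5)),max_speed=.1)
manip.movel(W((-30,-97,70)),max_speed=.2)
manip.movel(W((-75,-110,100)),max_speed=.25);st()
im=viewer.camera("scene");crop(im,240,130,120,100,6,"r_s.png")
im=viewer.camera("top");crop(im,215,160,145,100,5,"r_t.png")
tp,ro=manip.current_tcp_pos(),manip.current_ee_rot();im=viewer.camera("wrist");crop(im,240,160,160,120,5,"r_w.png")
pc=lambda X:((proj("scene",X)-[240,130])+.5)*6-.5
for l in (0,10,20): print("tab top ctr latch",l,pc(W((-10,-46-l,57.5))),"bolt tip",pc(W((-10,-16-l,38))))
for l in (0,20): print(((proj("top",W((-10,-46-l,57.5)))-[215,160])+.5)*5)
E
```

```text
t 38.83 tcp [0.4118 0.0006 0.0999] rpy [ 0.2189  1.5706 -0.0925] F [ 1.2257 -0.7183  0.0529] q [ 0.3501  0.4738 -0.6635  2.3562  0.6434  0.4876  0.4167]
tab top ctr latch 0 [458.0013 385.2472] bolt tip [380.7505 430.3827]
tab top ctr latch 10 [482.1387 382.4645] bolt tip [404.7888 427.5518]
tab top ctr latch 20 [506.1959 379.691 ] bolt tip [428.748  424.7301]
[434.683  325.1297]
[473.731  336.9393]
```

View pics/r_s.png

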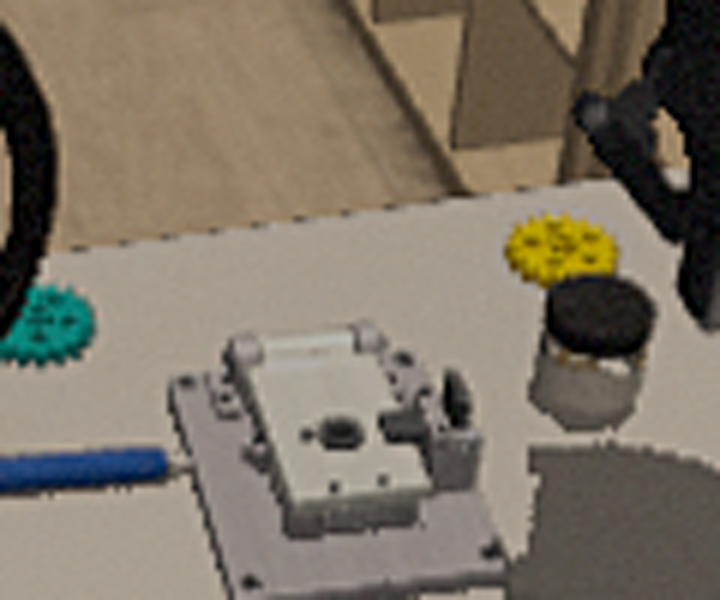

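View pics/r_w.png

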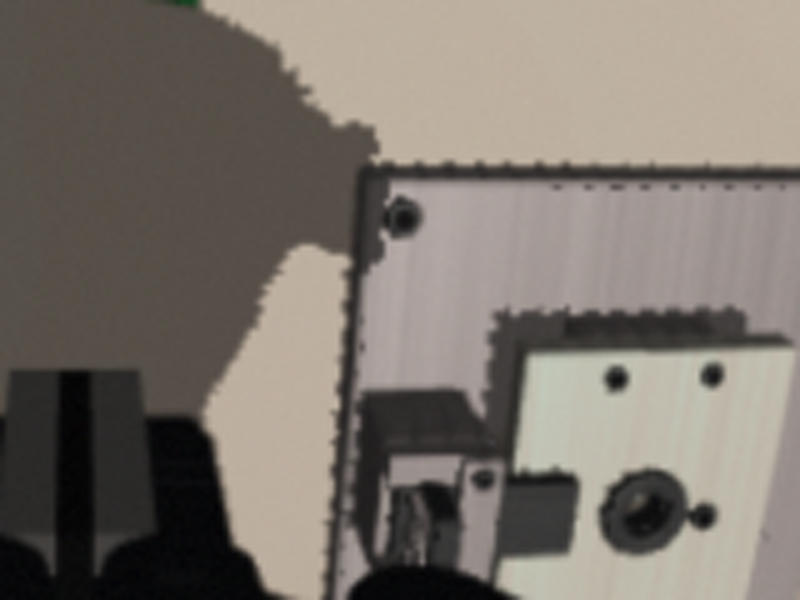

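View pics/r_t.png

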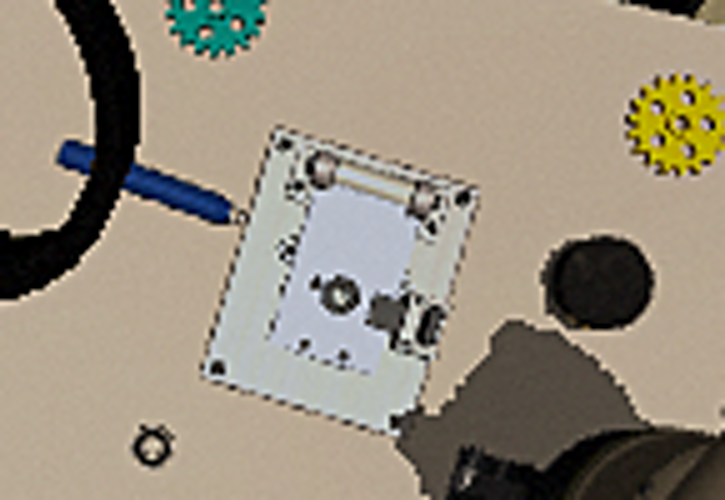

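The latch is home. The tab is at (457,395) in the scene view against a predicted (458,385) for home (fully back would be 506), and the bolt lies over the leaf's edge. The bearing, jar and deburrer are at their original top-crop pixels (153,447), (600,283) and (150,182). The robot is clear, so I hand in.

```bash
python3 - <<'E' 2>/dev/null
from h import *
order.hand_in();print(manip.current_clock())
E
```

```text
the job is handed in; nothing more can be done
the job is handed in; nothing more can be done
```

The job is handed in at about 39 s on the robot's clock. I pushed the gear home into the V, swung the drill plate shut and pressed it down, then pushed the latch home.

**Last checks**
- **Gear:** it hit a hard stop at 9.7 N, about 1 mm from the predicted home position, and looked seated in the scene view.
- **Plate:** it hit a hard stop at 31 N. Its edge is level and matches the projection for a 35 mm top to about 1 pixel.
- **Latch:** it hit a hard stop at 17 N. The tab is at its home pixel and the bolt lies over the plate's edge.
- **Bystanders:** the jar, bearing and deburring tool are at their original pixels.

**What disagreed**
- **Fingertip position:** the real fingertips sit about 35–38 mm behind the reported TCP. My first gear push therefore passed above the gear without touching it. I measured the offset from the scene and wrist pictures and corrected for it.
- **Joint 6 limit:** during a probe towards the bench to check that offset, joint 6 read 0.107 rad against the stated lower limit of 0.11. I backed off straight away and nothing reported a fault, but it may count as passing the joint's range.

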